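# Level the tilting carving stand and pin it

### The arm

A 7-joint arm with a two-finger parallel gripper is mounted at the origin on the work surface. World frame = base frame: x ahead of the robot, y to its left, z up, the work surface at z = 0. Lengths are in m, angles in rad, forces in N, time in s.
With the tool pointing down it reaches from about 0.425 to 0.925 m from the base axis. Payload 6.8 kg.
Tool frame: the origin (TCP) lies at the very end of the fingers, on their centre line; the grasp point (between the pads) lies 19 mm behind it; z points along the fingers, y is the line along which they close (so a half turn about z gives the same grasp; the last joint's range is limited). The gripper opens to 88 mm and grips with 3 to 60 N. Pads are 20 mm wide; open, the fingers measure 115 mm over their backs; the gripper's body (75 mm by 178 mm) begins 61 mm behind the grasp point.
Start: joints at [1.003, 0.477, 0.022, 1.555, -0.011, 1.109, -0.083], TCP at [0.3, -0.605, 0.2] pointing down, gripper open.
Joint ranges: [-2.96, 2.96], [-0.34, 2.1], [-1.41, 1.46], [0.24, 2.44], [-1.37, 4.51], [0.17, 1.92], [-2.96, 2.96]. Speed limits (rad/s): [2.39, 2.39, 3.14, 3.14, 3.14, 3.14, 3.14].

### API

Orientations are given as a unit quaternion [x, y, z, w].
In Python, from rig import robot, eyes gives the robot as it stands. The module is installed in compiled form; this text tells all that it offers.
- The arm moves only by the tool arm_command, never from a script. Its argument "commands" is a list of rows, each a list of 4 numbers: the shift along the tool's x, y, z in mm, then the turn about the tool's z in rad. A call has exactly 5 rows; each row is the pose to reach, as a shift and turn from the pose commanded when the call began, along the tool's axes at that moment; what a row does not reach only later rows make up. A row lasts 1/8 s, in which the tool goes at most 62.5 mm and 10.7 degrees, less where a joint would pass 70% of its speed; a pose out of reach is approached as far as the arm can. A call with a gripper value outside its range is refused whole. "hand" is the closure, from 0 (fully open) to 1 (shut), set as the call begins (left out, the last holds). The fingers move at their own pace and stop on an object; the grip force is fixed at half the most. Time passes only in rows, so rows that repeat a pose let the fingers close, or fill a call up. It gives the time, the measured TCP pose, the force, the opening and the grip force at its end, in the units of the state.
- robot.sense(): the state, without advancing time (a new reading comes with each control period).
- eyes.read_camera(name): name is "scene" or "side" or "wrist"; returns a dict with "pixels" (400x640x3 uint8, blue, green, red), "vertical_fov" (degrees; the focal length in pixels is half the picture's height over the tangent of half this angle, whatever the lens; pixels are square), "cx", "cy" (the principal point, pixels), "cam_to_world" (4x4, takes a point from camera to world coordinates). Camera axes: x right, y down, z forward; pixel columns grow to the right and rows downward; lengths in m; the calibration is good to about 2 mm. A picture is of the moment at which its call begins. There is no depth.
- robot.finish_job(): hands the job in; it is judged then, once.
The state is a dict: "clock": time; "qpos": joint angles; "qd": joint speeds; "joint_efforts": joint torques, N m; "tcp_pos": TCP position; "tcp_rot": TCP orientation; "ft_force": force on the tool from outside, world axes, zero at the start; "torque": the same for the moment, N m; "finger_gap": opening from 0.0 (shut) to 1.0 (fully open); "gripper_force": force on a finger pad.
Only numpy, scipy, OpenCV 4.12 (cv2) and the standard library are available. Lean on these libraries where they do the work, as an engineer would, in place of code of your own. Each camera call takes 0.05 s, during which the arm holds its last target. There are 200 camera calls.

### The job

On the stonecarver's bench the stand that carries the stone rosette is tilted. Push its red bar down until the cradle is level on its stop, then take the green-handled pin from the wooden rack and put it fully home, collar down, in the yellow guide on top of the stand so that the cradle is locked level. Let go of the pin.

Things in the scene. Friction and masses are not known exactly. Their poses are not given: they have to be found in the camera images.
- cradle (a joint): Tilt of the stand's cradle (wooden tray with stone rosette, lever with red bar at one side, notched steel disc on one end) about a level axis 110 mm above the table, rad. 0 = level, on its stop, goes no lower; larger = red bar higher, at most 0.95. Stiff: stays where left; 5 to 12 N down on the bar moves it. Shut fingers can push it down. Stone and tray stay within 90 mm of the axis.
- red_bar (a point): Top middle of the red bar (26 mm thick, 110 mm long, parallel to the tilt axis), 170 mm from the axis on a flat lever 40 mm wide that joins the bar's middle to the tray. x along the bar, towards the disc; y from the bar to the axis; z up at level. At level 123 mm above the table, and 118 mm to -x, 170 mm to -y, 89 mm below guide_mouth in guide_mouth's axes; tilted, it is higher on an arc.
- guide_mouth (a point): Centre of the top of the stand's fixed yellow guide block (52 x 60 x 22 mm), 212 mm above the table: a 22 mm square through hole, flared to 32 mm. x along the tilt axis, away from the tray; z up. Straight above the axis; 5 mm under the block runs the disc, whose one notch (22 mm wide, yellow cheeks) is under the hole only at level; else the disc stops the pin some 30 mm short of home.
- green_pin: Pin, 120 mm tall, 180 g, upright in one of 3 holes of a wooden rack 65 mm high. Origin: lower tip; z up. Shank 14 mm thick, 58 mm long, last 12 mm tapered; collar 42 mm wide, 58 to 65 mm up, rests on the rack; round green handle 22 mm thick, 65 to 113 mm up, then a 26 mm knob. Home: collar on the guide, tip 58 mm below its top. Orange and blue pins 80 mm away do not fit.

How it is judged:
On the way, in this order (a step that is already met when the one before it is completed fails the run):
1. the cradle is swung level (value of joint cradle below 0.1 rad), for 0.2 s.
2. the green pin is home in the guide and notch (z of green_pin in the frame of guide_mouth below -0.045 m and horizontal distance between green_pin and guide_mouth below 0.015 m), for 0.2 s.
At the end, for the whole second after the job is handed in: The cradle is level (within 0.12 rad), and the green pin stands at rest in the yellow guide, upright within 0.2 rad, its tip within 15 mm of the hole's centre line and more than 45 mm below the guide's top face, that is, in the notch of the index disc (all of step 2 and value of joint cradle below 0.12 rad and angle between green_pin's own z axis and vertical below 0.2 rad and linear speed of green_pin below 0.03 m/s); the robot touches nothing.
It also fails if it takes over 58 s, if anything falls off the work surface, if the arm or the gripper's body presses on something with over 40 N, if the wrist force passes 120 N, or if a joint passes its speed limit or range.

## Working session

There is one attempt and no reset: what is moved stays moved. The work goes in short steps, Python scripts to look and compute and a tool call to move; the robot and the scene stay as the last step left them, time stands still between calls to the robot, and variables do not carry over. Pictures are saved under pics/ and viewed, at most 10 in all, crops included, and the job is handed in when it is done.

Besides the shell and the picture viewer there is one more tool, called after "Emit:" by a JSON object that holds its "method" and its "body". arm_command: Moves the arm, as the interface text tells. Its arguments: {"type":"object","properties":{"commands":{"type":"array"},"hand":{"type":"number"}},"required":["commands"]}

```bash
mkdir -p pics
cat > h.py <<'E'
import numpy as np, cv2
from rig import robot, eyes
def shot(n):
    c=eyes.read_camera(n); p=np.array(c["pixels"],dtype=np.uint8)
    f=p.shape[0]/2/np.tan(np.radians(c["vertical_fov"])/2)
    return p,(f,c["cx"],c["cy"],np.array(c["cam_to_world"]))
def ray(K,u,v):
    f,cx,cy,T=K; d=T[:3,:3]@np.array([(u-cx)/f,(v-cy)/f,1.]); return T[:3,3],d/np.linalg.norm(d)
def onz(K,u,v,z):
    o,d=ray(K,u,v); return o+d*(z-o[2])/d[2]
def tri(rays):
    A=np.zeros((3,3));b=np.zeros(3)
    for o,d in rays:
        P=np.eye(3)-np.outer(d,d);A+=P;b+=P@o
    x=np.linalg.solve(A,b); return x,[np.linalg.norm(np.cross(x-o,d)) for o,d in rays]
def proj(K,X):
    f,cx,cy,T=K; p=T[:3,:3].T@(np.array(X)-T[:3,3]); return f*p[0]/p[2]+cx,f*p[1]/p[2]+cy
E
python3 - <<'E'
from h import *
for n in ("scene","side","wrist"):
    p,K=shot(n); cv2.imwrite(f"pics/{n}0.png",p); print(n,K[0],K[1],K[2],K[3].round(3).tolist())
s=robot.sense();print(s["clock"],s["tcp_pos"],s["tcp_rot"],s["finger_gap"])
E
```

```text
scene 504.4741519403357 321.87277663438874 202.22424601888392 [[-0.016, 0.682, -0.731, 1.294], [1.0, 0.022, -0.001, 0.046], [0.015, -0.731, -0.683, 0.863], [0.0, 0.0, 0.0, 1.0]]
side 361.93326149763806 315.8002325559779 199.40782793673242 [[0.928, -0.272, 0.255, 0.371], [-0.372, -0.703, 0.606, -0.368], [0.015, -0.657, -0.753, 0.679], [0.0, 0.0, 0.0, 1.0]]
wrist 335.10465648258287 324.6402415100724 201.85867016860388 [[0.445, -0.863, -0.239, 0.365], [-0.896, -0.429, -0.117, -0.572], [-0.002, 0.266, -0.964, 0.384], [0.0, 0.0, 0.0, 1.0]]
0.15 [ 0.29931268 -0.6044742   0.1996979 ] [ 9.73682737e-01  2.27906668e-01 -2.29711748e-04 -6.52231118e-04] 1.0022569667449484
```

View pics/scene0.png

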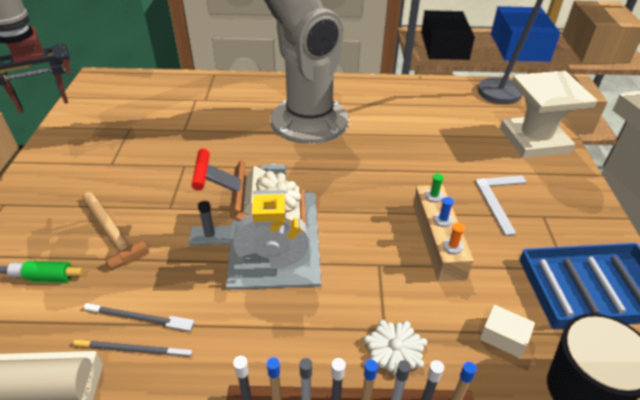

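View pics/side0.png

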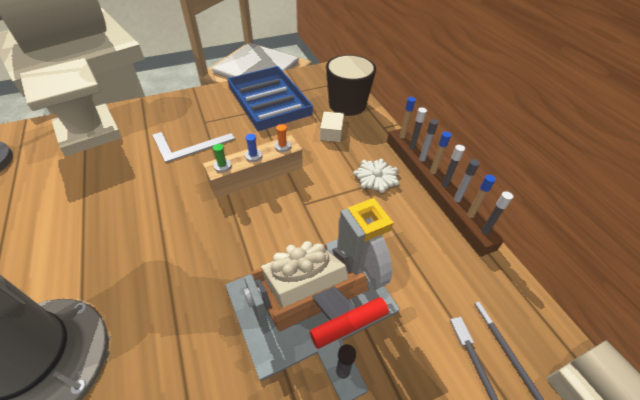

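Scene: red bar at (200,170), yellow guide at (270,207), green pin at (437,182), black post at (205,215). In the side view: bar at (350,323), guide at (371,217), green pin at (219,155), black post at (347,355).

```bash
cat >> h.py <<'E'
HS={"red":[((0,150,90),(6,255,255)),((174,150,90),(180,255,255))],"yellow":[((22,150,110),(33,255,255))],"green":[((50,120,50),(75,255,255))]}
def mask(p,c):
    h=cv2.cvtColor(p,cv2.COLOR_BGR2HSV); m=0
    for a,b in HS[c]: m=m|cv2.inRange(h,a,b)
    return m
def blobs(p,c,amin=25):
    n,l,s,ce=cv2.connectedComponentsWithStats(mask(p,c))
    return [(s[i].tolist(),ce[i].round(1).tolist(),l==i) for i in range(1,n) if s[i][4]>=amin]
E
python3 - <<'E'
from h import *
R={}
for n in ("scene","side"):
    p,K=shot(n)
    for c in HS:
        for s,ce,m in blobs(p,c):
            ys,xs=np.nonzero(m); r=cv2.minAreaRect(np.c_[xs,ys].astype(np.float32))
            print(n,c,s,ce,cv2.boxPoints(r).round(1).tolist())
            if c=="yellow" and s[4]>150:
                # quad of top face: convex hull approx
                h=cv2.convexHull(np.c_[xs,ys].astype(np.int32)); a=cv2.approxPolyDP(h,3,True)[:,0]
                print("  hull",[(q.tolist(),onz(K,*q,0.212).round(3).tolist()) for q in a])
    crop={"scene":(180,140,150,150),"side":(290,180,150,190)}[n]
    x,y,w,h=crop; cv2.imwrite(f"pics/c_{n}.png",cv2.resize(p[y:y+h,x:x+w],None,fx=3 if n=="side" else 4,fy=3 if n=="side" else 4,interpolation=cv2.INTER_CUBIC))
E
```

```text
scene red [192, 149, 18, 41, 474] [200.5, 169.2] [[190.60000610351562, 187.89999389648438], [198.6999969482422, 147.5], [210.8000030517578, 150.0], [202.6999969482422, 190.3000030517578]]
scene yellow [252, 195, 33, 36, 789] [268.9, 208.2] [[252.0, 195.0], [284.0, 195.0], [284.0, 230.0], [252.0, 230.0]]
  hull [([275, 230], [0.673, -0.037, 0.212]), ([254, 218], [0.644, -0.078, 0.212]), ([255, 195], [0.582, -0.083, 0.212]), ([283, 195], [0.58, -0.03, 0.212]), ([283, 220], [0.647, -0.025, 0.212])]
scene yellow [289, 218, 10, 19, 90] [293.9, 228.2] [[288.79998779296875, 235.89999389648438], [293.3999938964844, 217.60000610351562], [300.8999938964844, 219.5], [296.29998779296875, 237.8000030517578]]
scene yellow [75, 341, 14, 3, 31] [81.5, 341.8] [[75.0, 343.0], [75.0, 341.0], [88.0, 341.0], [88.0, 343.0]]
scene green [31, 0, 103, 60, 1482] [78.7, 27.1] [[25.100000381469727, 41.79999923706055], [36.20000076293945, -11.0], [138.60000610351562, 10.5], [127.5, 63.29999923706055]]
scene green [109, 0, 15, 11, 52] [114.8, 4.6] [[106.9000015258789, 1.100000023841858], [120.19999694824219, -3.7
[... 2172 characters left out ...]
1573] [348.6, 321.9] [[308.0, 330.3999938964844], [381.3999938964844, 295.29998779296875], [390.0, 313.20001220703125], [316.5, 348.29998779296875]]
side yellow [348, 198, 45, 35, 664] [370.5, 215.4] [[347.79998779296875, 207.8000030517578], [371.29998779296875, 191.60000610351562], [392.3999938964844, 222.0], [368.8999938964844, 238.3000030517578]]
  hull [([392, 222], [0.627, -0.082, 0.212]), ([365, 232], [0.577, -0.084, 0.212]), ([348, 208], [0.572, -0.029, 0.212]), ([373, 198], [0.622, -0.025, 0.212])]
side green [212, 144, 13, 22, 167] [219.1, 153.5] [[211.60000610351562, 146.0], [220.8000030517578, 142.1999969482422], [229.1999969482422, 162.5], [219.89999389648438, 166.3000030517578]]
```

View pics/c_scene.png

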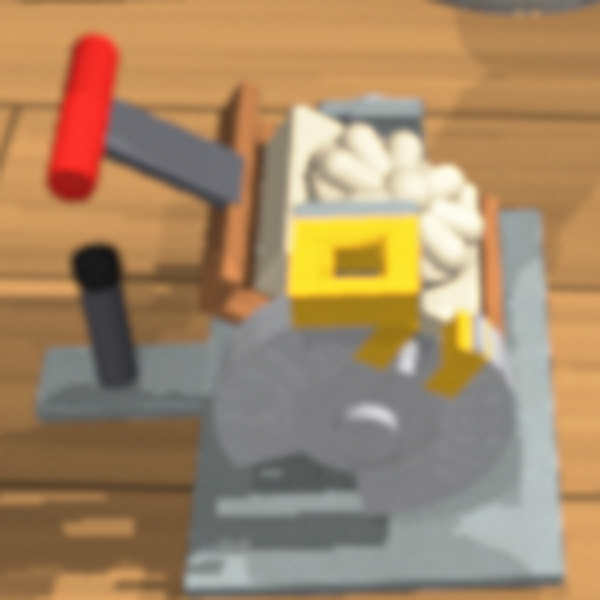

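View pics/c_side.png

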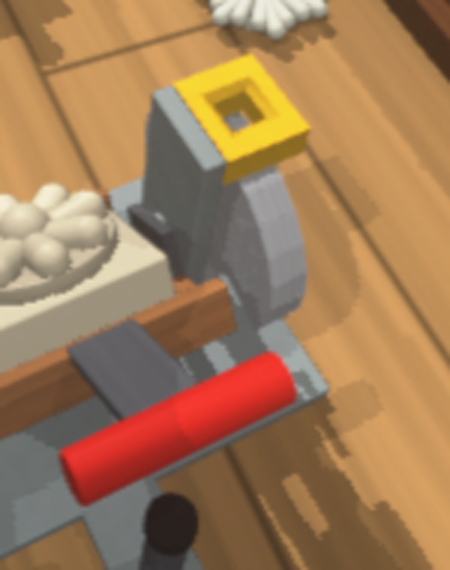

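The crops show the guide's top-face corners, the hole, the bar's ends, and a black post whose cap is at about (204,205) in scene and (347,352) in side. Next I triangulate these.

Run:
```python
from h import *
p,Ks=shot("scene"); q,Kd=shot("side")
S=np.array([(294,216),(418,213),(420,297),(290,297)])/4+[180,140]
D=np.array([(178,83),(250,57),(308,130),(228,165)])/3+[290,180]
for K,P in((Ks,S),(Kd,D)):
    W=np.array([onz(K,*a,.212) for a in P]); print(W.round(3)[:,:2].tolist(),W.mean(0).round(4),[round(np.linalg.norm(W[i]-W[i-1]),3) for i in range(4)])
def T(a,b): x,e=tri([ray(Ks,*a),ray(Kd,*b)]); return x.round(4),np.round(e,4)
print("hole s/d",onz(Ks,180+359/4,140+258/4,.205),onz(Kd,290+238/3,180+110/3,.205))
# red ends: near (disc) end and far end centres
print("bar disc end",T((180+73/4,140+182/4),(290+280/3,180+375/3)))
print("bar far end",T((180+96/4,140+48/4),(290+78/3,180+480/3)))
print("bar mid",T((200.5,169.2),(348.6,321.9)))
print("post top",T((204.2,205.5),(346.7,351.7)))
ms=blobs(p,"green"); 
print("pin",T((436.3,183.8),(219.1,153.5)))
for K,c in((Ks,(436.3,183.8)),(Kd,(219.1,153.5))): print(onz(K,*c,.12-.0)[:2])
print("pin knobtop",T((437,176),(216.5,147)))
```

```text
[[0.579, -0.087], [0.575, -0.027], [0.632, -0.022], [0.634, -0.082]] [ 0.605  -0.0546  0.212 ] [np.float64(0.056), np.float64(0.059), np.float64(0.058), np.float64(0.06)]
[[0.575, -0.03], [0.622, -0.027], [0.626, -0.085], [0.575, -0.09]] [ 0.5996 -0.0578  0.212 ] [np.float64(0.06), np.float64(0.047), np.float64(0.058), np.float64(0.051)]
hole s/d [ 0.59974717 -0.05389922  0.205     ] [ 0.6008108  -0.05429551  0.205     ]
bar disc end (array([ 0.5474, -0.2001,  0.2028]), array([0., 0.]))
bar far end (array([ 0.4413, -0.2096,  0.2037]), array([0.0013, 0.0013]))
bar mid (array([ 0.4931, -0.205 ,  0.2006]), array([0.0015, 0.0015]))
post top (array([ 0.4955, -0.2118,  0.0995]), array([0.0011, 0.0011]))
pin (array([0.4073, 0.3095, 0.1024]), array([0.0019, 0.0019]))
[0.43010176 0.30185321]
[0.40552696 0.2913923 ]
pin knobtop (array([0.4051, 0.3078, 0.1242]), array([0.0021, 0.0021]))
```

The guide is at (0.6005, -0.055) with yaw about 0.075. The bar is at about 0.57 rad tilt, and its radius and height agree with the sizes given. The post under the bar is its stop, and the pin is at (0.407, 0.309), handle mid at z = 0.10, as it should be. Next I work out the moves.

```bash
cat >> h.py <<'E'
from scipy.spatial.transform import Rotation as Ro
def go(X,yawy=None,frm=None):
    "shift mm in tool axes to world X; turn so tool y is along world angle yawy (mod pi)"
    s=robot.sense(); R=Ro.from_quat(s["tcp_rot"]).as_matrix(); a=np.arctan2(R[1,1],R[0,1])
    t=None if yawy is None else -((yawy-a+np.pi/2)%np.pi-np.pi/2)
    print("clock",round(s["clock"],2),"tcp",s["tcp_pos"].round(4),"yaw_y",round(a,3),"z",R[:,2].round(3),"shift",(R.T@(np.array(X)-s["tcp_pos"])*1000).round(1),"turn",t,"q7",s["qpos"][6],"F",np.round(s["ft_force"],1))
E
python3 -c "
from h import *
go([.4935,-.207,.26],.075); go([.4,-.4,.26],.075)"
```

```text
clock 0.35 tcp [ 0.2995 -0.6048  0.2002] yaw_y -1.111 z [-0.  0. -1.] shift [ 350.4 -270.4  -59.7] turn -1.186043903470428 q7 -0.0831061375095547 F [ 0.9 -0.1 -0.2]
clock 0.35 tcp [ 0.2995 -0.6048  0.2002] yaw_y -1.111 z [-0.  0. -1.] shift [ 181.  -138.9  -59.7] turn -1.186043903470428 q7 -0.0831061375095547 F [ 0.9 -0.1 -0.2]
```

Emit:
{"method": "arm_command", "body": {"commands": [[40,-30,-40,-0.18],[85,-65,-60,-0.36],[130,-100,-60,-0.54],[170,-135,-60,-0.72],[215,-166,-60,-0.9]], "hand": 1}}

```text
clock: 0.98
tcp_pos: [0.4188, -0.3593, 0.2608]
tcp_rot: [0.776, 0.631, -0.0, 0.0]
ft_force: [0.7, 0.9, -0.3]
finger_gap: 0.471
gripper_force: 0.0
```

```bash
python3 -c "
from h import *
go([.4935,-.207,.26],.075)"
```

```text
clock 0.97 tcp [ 0.4188 -0.3593  0.2608] yaw_y -0.206 z [ 0.    -0.001 -1.   ] shift [164.3  42.    0.7] turn -0.28065909079959983 q7 0.3303508531125356 F [ 0.7  0.9 -0.3]
```

Emit:
{"method": "arm_command", "body": {"commands": [[45,12,0,-0.14],[90,24,0,-0.28],[135,35,0,-0.28],[164,42,0,-0.28],[164,42,0,-0.28]]}}

```text
clock: 1.6
tcp_pos: [0.495, -0.2066, 0.2607]
tcp_rot: [0.681, 0.733, 0.0, 0.0]
ft_force: [-0.3, -1.0, 0.8]
finger_gap: 0.009
gripper_force: 0.0
```

Run:
```python
from h import *
for t in (.57,.4,.25,.1,0,-.03):
    c,s=np.cos(.075),np.sin(.075); y=-.17*np.cos(t); x=-.118
    go([.6005+c*x-s*y,-.055+s*x+c*y,.123+.17*np.sin(t)],.075)
p,K=shot("scene"); cv2.imwrite("pics/s1.png",cv2.resize(p[90:260,130:350],None,fx=3.5,fy=3.5))
```

```text
clock 1.6 tcp [ 0.495  -0.2066  0.2607] yaw_y 0.074 z [ 0.001  0.001 -1.   ] shift [ 0.1 -1.5 46. ] turn -0.0011660058622571245 q7 0.26695994774721027 F [-0.3 -1.   0.8]
clock 1.6 tcp [ 0.495  -0.2066  0.2607] yaw_y 0.074 z [ 0.001  0.001 -1.   ] shift [-13.3  -1.5  71.5] turn -0.0011660058622571245 q7 0.26695994774721027 F [-0.3 -1.   0.8]
clock 1.6 tcp [ 0.495  -0.2066  0.2607] yaw_y 0.074 z [ 0.001  0.001 -1.   ] shift [-21.5  -1.5  95.7] turn -0.0011660058622571245 q7 0.26695994774721027 F [-0.3 -1.   0.8]
clock 1.6 tcp [ 0.495  -0.2066  0.2607] yaw_y 0.074 z [ 0.001  0.001 -1.   ] shift [-25.9  -1.5 120.7] turn -0.0011660058622571245 q7 0.26695994774721027 F [-0.3 -1.   0.8]
clock 1.6 tcp [ 0.495  -0.2066  0.2607] yaw_y 0.074 z [ 0.001  0.001 -1.   ] shift [-26.8  -1.5 137.7] turn -0.0011660058622571245 q7 0.26695994774721027 F [-0.3 -1.   0.8]
clock 1.6 tcp [ 0.495  -0.2066  0.2607] yaw_y 0.074 z [ 0.001  0.001 -1.   ] shift [-26.7  -1.5 142.8] turn -0.0011660058622571245 q7 0.26695994774721027 F [-0.3 -1.   0.8]
```

View pics/s1.png

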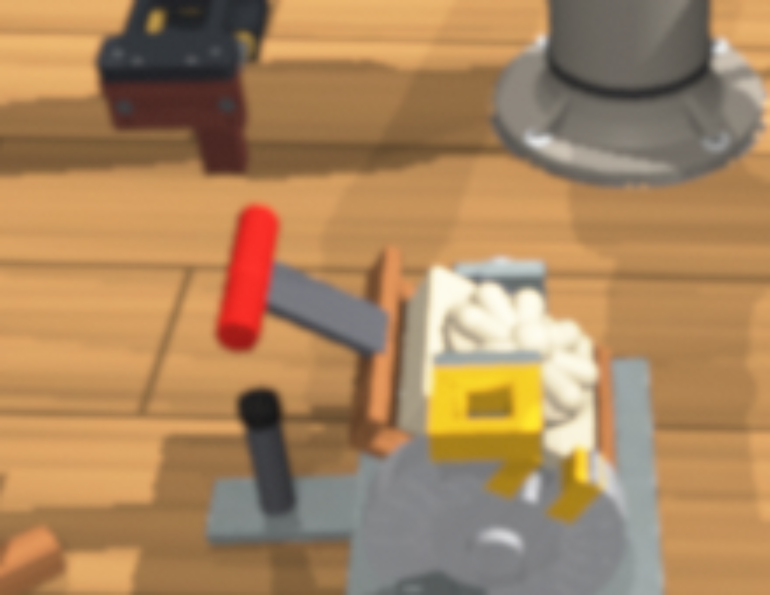

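The fingertips are directly above the bar, at crop (225,170), which matches the projected height. I'll push down along the arc.

Emit:
{"method": "arm_command", "body": {"commands": [[0,-1,25,0],[0,-1,44,0],[-7,-1,58,0],[-13,-1,72,0],[-18,-1,84,0]]}}

```text
clock: 2.28
tcp_pos: [0.4943, -0.2313, 0.1773]
tcp_rot: [0.683, 0.73, -0.001, 0.002]
ft_force: [-3.3, -7.0, 10.0]
finger_gap: 0.004
gripper_force: 5.7
```

Emit:
{"method": "arm_command", "body": {"commands": [[-3,0,12,0],[-6,0,24,0],[-8,0,36,0],[-9,0,46,0],[-9,0,52,0]]}}

```text
clock: 2.9
tcp_pos: [0.4956, -0.2491, 0.127]
tcp_rot: [0.685, 0.728, -0.003, 0.007]
ft_force: [-2.7, -24.6, 11.1]
finger_gap: 0.007
gripper_force: 12.4
```

Run:
```python
from h import *
p,K=shot("side"); q,K2=shot("scene")
cv2.imwrite("pics/s2.png",np.hstack([cv2.resize(p[170:370,230:430],(400,400)),cv2.resize(q[120:270,170:320],(400,400))]))
for im,KK in((p,K),(q,K2)):
    for s,c,m in blobs(im,"red"): print(s,c)
    print(proj(KK,[.4955,-.233,.11]),proj(KK,[.5503,-.229,.11]))
go([.4955,-.233,.123],.075)
```

```text
[327, 355, 12, 11, 92] [333.1, 360.2]
(np.float64(353.83756032562667), np.float64(363.4069361427987)) (np.float64(384.727086797607), np.float64(347.1203806289335))
[184, 172, 18, 42, 472] [192.6, 192.7]
(np.float64(194.26002161358915), np.float64(201.60856850143406)) (np.float64(190.92551217780888), np.float64(219.46242076357075))
clock 3.0 tcp [ 0.4955 -0.2491  0.1267] yaw_y 0.06 z [ 0.005 -0.014 -1.   ] shift [16.2  0.9  3.5] turn -0.014825134750006574 q7 0.24532959891999656 F [ -1.  -24.5   6.8]
```

View pics/s2.png

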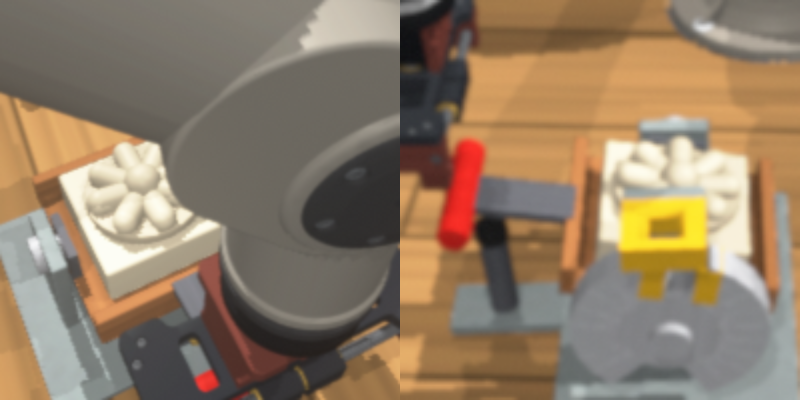

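Scene half of the picture: the bar's centroid is at (193,193), so some tilt is left, and the finger has slid off the bar's outer side. I'll back out, rise, move inward and push again.

Emit:
{"method": "arm_command", "body": {"commands": [[-18,0,0,0],[-20,0,-30,0],[-20,0,-60,0],[8,0,-60,0],[8,0,-60,0]]}}

```text
clock: 3.62
tcp_pos: [0.4945, -0.2268, 0.1846]
tcp_rot: [0.681, 0.732, 0.0, -0.0]
ft_force: [1.0, 0.3, -0.4]
finger_gap: 0.007
gripper_force: 0.0
```

Run:
```python
from h import *
q,K2=shot("scene")
s,c,m=blobs(q,"red",200)[0]; print(s,c)
for t in (0,.05,.1,.15,.2,.3,.57):
    cc,ss=np.cos(.075),np.sin(.075); y=-.17*np.cos(t); x=-.118
    print(t,np.round(proj(K2,[.6005+cc*x-ss*y,-.055+ss*x+cc*y,.110+.17*np.sin(t)]),1))
go([.4955,-.233,.123],.075)
```

```text
[184, 172, 18, 42, 462] [192.6, 192.9]
0 [194.1 201.6]
0.05 [193.6 198.8]
0.1 [193.2 195.9]
0.15 [193.1 192.9]
0.2 [193.2 190. ]
0.3 [194.  184.1]
0.57 [200.3 168.6]
clock 3.67 tcp [ 0.4942 -0.2282  0.1843] yaw_y 0.07 z [-0.  0. -1.] shift [-4.9  0.9 61.3] turn -0.00470521403989399 q7 0.26553440963982416 F [ 0.3 -0.1  0.1]
```

Emit:
{"method": "arm_command", "body": {"commands": [[3,1,22,0],[3,1,38,0],[2,1,48,0],[1,1,58,0],[1,1,66,0]]}}

```text
clock: 4.3
tcp_pos: [0.4953, -0.2295, 0.1187]
tcp_rot: [0.683, 0.731, -0.001, 0.001]
ft_force: [-2.1, -4.3, 7.0]
finger_gap: 0.002
gripper_force: 3.2
```

Run:
```python
from h import *
q,K2=shot("scene")
s,c,m=blobs(q,"red",200)[0]; print(s,c)
go([.4955,-.233,.123],.075)
```

```text
[185, 192, 14, 26, 280] [191.4, 204.7]
clock 4.35 tcp [ 0.4953 -0.2292  0.118 ] yaw_y 0.068 z [ 0.001 -0.002 -1.   ] shift [-3.8 -0.1 -5. ] turn -0.007455424234623642 q7 0.22285272950027887 F [-0.1 -2.2  2.1]
```

Emit:
{"method": "arm_command", "body": {"commands": [[0,0,3,0],[0,0,6,0],[0,0,9,0],[0,0,12,0],[0,0,12,0]]}}

```text
clock: 4.97
tcp_pos: [0.4961, -0.2285, 0.1072]
tcp_rot: [0.683, 0.731, 0.0, 0.001]
ft_force: [0.3, -1.8, 4.3]
finger_gap: 0.006
gripper_force: 1.9
```

Emit:
{"method": "arm_command", "body": {"commands": [[0,0,-30,0],[0,0,-70,0],[-30,0,-130,0],[-60,60,-150,0],[-80,120,-150,0]]}}

```text
clock: 5.6
tcp_pos: [0.6127, -0.298, 0.2591]
tcp_rot: [0.683, 0.73, 0.001, 0.002]
ft_force: [0.6, -0.4, 0.5]
finger_gap: 0.004
gripper_force: 0.0
```

Run:
```python
from h import *
p,K=shot("scene"); q,Kd=shot("side")
r=blobs(p,"red",100); r2=blobs(q,"red",100); print([b[:2] for b in r],[b[:2] for b in r2])
print(tri([ray(K,*r[0][1]),ray(Kd,*r2[0][1])]) if r2 else 0)
cv2.imwrite("pics/s3.png",np.hstack([cv2.resize(p[120:270,170:320],(400,400)),cv2.resize(q[180:380,240:440],(400,400))]))
go([.407,.309,.3],.075)
```

```text
[([185, 181, 17, 41, 453], [193.1, 201.2])] [([318, 339, 72, 50, 1407], [353.5, 363.0])]
(array([ 0.49543361, -0.23395893,  0.11178541]), [np.float64(0.0013456811877648304), np.float64(0.0013456811877648903)])
clock 5.7 tcp [ 0.6155 -0.2958  0.2541] yaw_y 0.07 z [ 0.001  0.003 -1.   ] shift [ 618.1 -165.5  -44.6] turn -0.0047476172775411385 q7 0.301122162387735 F [ 0.1 -0.2 -0.8]
```

View pics/s3.png

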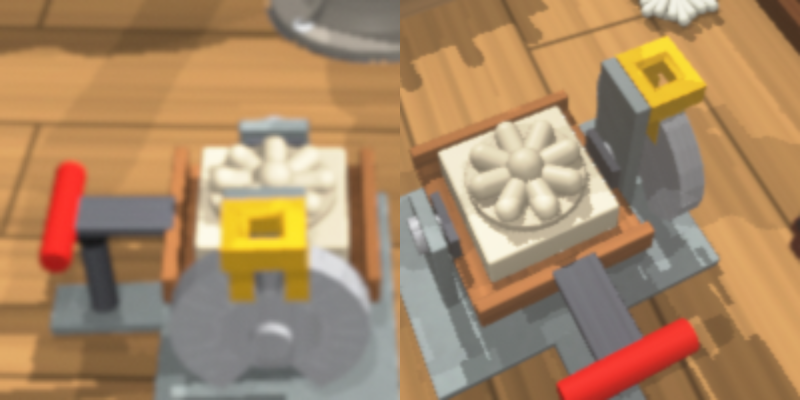

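The cradle is level: the bar's centre triangulates to (0.4954, -0.2340, 0.112) against a predicted (0.4955, -0.2330, 0.110), and the notch is under the guide. Next, over to the pin, opening the hand on the way.

Emit:
{"method": "arm_command", "body": {"commands": [[40,-5,-50,0],[95,-25,-80,0],[150,-45,-80,0],[205,-60,-80,0],[265,-75,-80,0]], "hand": 0}}

```text
clock: 6.32
tcp_pos: [0.5162, -0.0349, 0.3358]
tcp_rot: [0.682, 0.731, -0.0, -0.0]
ft_force: [0.1, -0.1, 1.2]
finger_gap: 0.535
gripper_force: 0.0
```

Run:
```python
from h import *
HS["orange"]=[((8,190,150),(16,255,255))];HS["blue"]=[((108,150,60),(125,255,255))]
p,K=shot("scene"); q,Kd=shot("side")
P={}
for c in("green","blue","orange"):
    a=[b for b in blobs(p,c) if 420<b[1][0]<470 and 160<b[1][1]<250 and b[0][2]<25]
    d=[b for b in blobs(q,c) if 205<b[1][0]<295 and 110<b[1][1]<170 and b[0][2]<25]
    print(c,[b[1] for b in a],[b[1] for b in d])
    if a and d: P[c]=tri([ray(K,*a[0][1]),ray(Kd,*d[0][1])]); print(P[c])
g=P["green"][0]
for c in P:
    d=P[c][0]-g; print(c,np.linalg.norm(d[:2]),np.arctan2(d[1],d[0]))
go([*g[:2],.25],.2+np.pi/2)
```

```text
green [[436.3, 183.7]] [[219.1, 153.6]]
(array([0.40716606, 0.3094202 , 0.10237112]), [np.float64(0.0017128766212682325), np.float64(0.0017128766212681813)])
blue [[445.8, 207.8]] [[250.4, 137.4]]
(array([0.49120866, 0.31993517, 0.11234528]), [np.float64(0.007907732800499305), np.float64(0.007907732800499345)])
orange [[456.4, 234.2]] [[280.9, 133.2]]
(array([0.56687454, 0.32781835, 0.1031503 ]), [np.float64(0.0025861472586275946), np.float64(0.002586147258627527)])
green 0.0 0.0
blue 0.08469783069680843 0.12446795140054911
orange 0.16076470378641008 0.11469273361446485
clock 6.42 tcp [ 0.5154 -0.0287  0.3366] yaw_y 0.08 z [ 0.     0.002 -1.   ] shift [345.6 -80.8  87.2] turn 1.4510958144621489 q7 -0.05043591175880377 F [0.7 0.1 0.7]
```

Emit:
{"method": "arm_command", "body": {"commands": [[60,-14,0,0.18],[115,-28,0,0.36],[170,-42,0,0.54],[230,-56,0,0.72],[285,-68,0,0.9]]}}

```text
clock: 7.05
tcp_pos: [0.4355, 0.2252, 0.3358]
tcp_rot: [0.919, 0.393, -0.0, 0.0]
ft_force: [0.2, -0.0, -0.1]
finger_gap: 1.0
gripper_force: 0.0
```

```bash
python3 -c "
from h import *
go([.4072,.3094,.22],.115+np.pi/2)"
```

```text
clock 7.05 tcp [0.4355 0.2252 0.3358] yaw_y -0.762 z [-0.    -0.001 -1.   ] shift [ 41.4 -78.6 115.7] turn 0.6933768672242921 q7 -1.4316121221494673 F [ 0.2 -0.  -0.1]
```

Emit:
{"method": "arm_command", "body": {"commands": [[14,-27,30,0.18],[28,-54,65,0.36],[41,-79,100,0.54],[41,-79,115,0.69],[41,-79,115,0.69]]}}

```text
clock: 7.68
tcp_pos: [0.4063, 0.3073, 0.2196]
tcp_rot: [0.998, 0.063, -0.001, 0.001]
ft_force: [-0.4, 0.4, 0.1]
finger_gap: 1.0
gripper_force: 0.0
```

Run:
```python
from h import *
p,K=shot("wrist"); cv2.imwrite("pics/w1.png",p)
for s,c,m in blobs(p,"green"): print(s,c)
g=[.4072,.3094]; print([np.round(proj(K,[*g,z]),1) for z in (.072,.12,.127)])
go([.4072,.3094,.081],.115+np.pi/2)
```

```text
[311, 172, 29, 35, 681] [324.4, 191.4]
[array([322.8, 182.7]), array([322.6, 194.4]), array([322.6, 196.4])]
clock 7.72 tcp [0.4071 0.3076 0.2207] yaw_y -1.444 z [-0.001 -0.001 -1.   ] shift [  0.5  -1.9 139.7] turn 0.011712292265159796 q7 -2.3703829577204316 F [ 0.4 -0.1 -0.4]
```

View pics/w1.png

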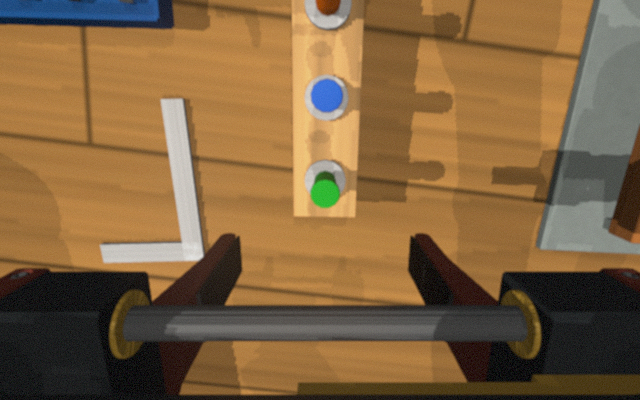

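Wrist view: the knob is at (325,193), within 2 mm of its predicted position, with the fingers clear on both sides of the rack. I descend and grip.

Emit:
{"method": "arm_command", "body": {"commands": [[2,-1,40,0.01],[2,-1,80,0.01],[2,-1,115,0.01],[2,-1,139,0.01],[2,-1,139,0.01]]}}

```text
clock: 8.35
tcp_pos: [0.4092, 0.3084, 0.0815]
tcp_rot: [0.998, 0.057, -0.001, 0.001]
ft_force: [0.1, -0.5, 1.0]
finger_gap: 1.001
gripper_force: 0.0
```

Emit:
{"method": "arm_command", "body": {"commands": [[0,0,0,0],[0,0,0,0],[0,0,0,0],[0,0,0,0],[0,0,0,0]], "hand": 1}}

```text
clock: 8.98
tcp_pos: [0.4094, 0.3093, 0.0821]
tcp_rot: [0.998, 0.057, 0.0, 0.0]
ft_force: [0.1, -0.5, 0.5]
finger_gap: 0.466
gripper_force: 0.0
```

Emit:
{"method": "arm_command", "body": {"commands": [[0,0,0,0],[0,0,0,0],[0,0,0,0],[0,0,0,0],[0,0,0,0]]}}

```text
clock: 9.6
tcp_pos: [0.4094, 0.3092, 0.082]
tcp_rot: [0.998, 0.057, -0.0, 0.0]
ft_force: [0.3, -1.3, 1.1]
finger_gap: 0.285
gripper_force: 30.0
```

Emit:
{"method": "arm_command", "body": {"commands": [[0,0,-15,0],[0,0,-40,0],[0,0,-75,0],[0,0,-120,0],[0,0,-170,0]]}}

```text
clock: 10.22
tcp_pos: [0.4086, 0.3093, 0.2539]
tcp_rot: [0.998, 0.057, -0.0, -0.0]
ft_force: [0.2, 0.8, -2.3]
finger_gap: 0.283
gripper_force: 30.0
```

Run:
```python
from h import *
p,K=shot("scene"); q,Kd=shot("side")
s=robot.sense(); T=s["tcp_pos"]; u,v=proj(K,T); a,b=proj(Kd,T); print(u,v,a,b,s["finger_gap"],s["gripper_force"])
f=lambda im,u,v: cv2.resize(cv2.getRectSubPix(im,(120,120),(float(u),float(v))),(400,400),interpolation=cv2.INTER_CUBIC)
cv2.imwrite("pics/s4.png",np.hstack([f(p,u,v),f(q,a,b)]))
go([.6005,-.055,.34],.115+np.pi/2)
```

```text
451.1512325775983 128.20291051899085 207.09804219494256 95.46956852084713 0.28341285513842474 29.9996817111969
clock 10.32 tcp [0.4112 0.3123 0.2582] yaw_y -1.457 z [ 0.008  0.006 -1.   ] shift [146.9 386.  -82.5] turn -0.0009102856395681869 q7 -2.362745496933554 F [ 1.4  0.6 -2.5]
```

View pics/s4.png

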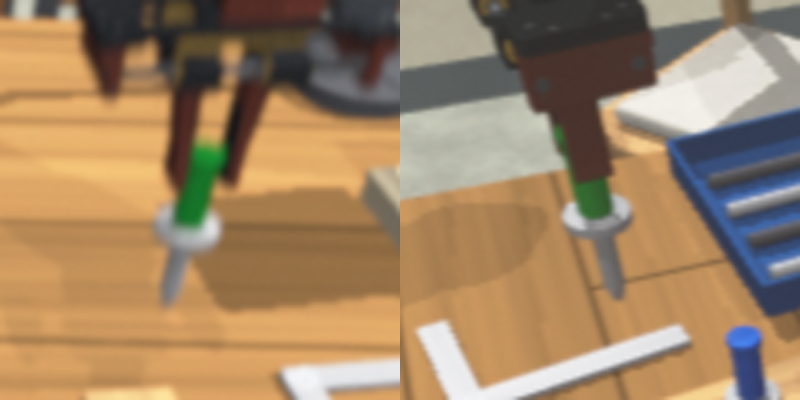

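The pin is held, perhaps slid a little lower in the grip and slightly leaning: collar at (188,232) and tip at (170,300) in the scene half. I measure the shank numerically.

```bash
cat >> h.py <<'E'
def shank(im,K,T,w=55,sat=75):
    "pixels of collar, tip and shank-mid of held pin below TCP T, by low saturation"
    u,v=[int(round(x)) for x in proj(K,T)]
    u0,v0=u-w,v-5; c=im[v0:v+60,u0:u+w]; h=cv2.cvtColor(c,cv2.COLOR_BGR2HSV)
    m=((h[...,1]<sat)&(h[...,2]>70)).astype(np.uint8)
    n,l,s,ce=cv2.connectedComponentsWithStats(m)
    k=min((i for i in range(1,n) if 60<s[i][4]<900),key=lambda i:np.hypot(ce[i][0]-w,ce[i][1]-18))
    wid=(l==k).sum(1); return l==k,wid,u0,v0
E
python3 - <<'E'
from h import *
s=robot.sense(); T=s["tcp_pos"]; print(T,s["clock"])
for n in("scene","side"):
    p,K=shot(n); m,w,u0,v0=shank(p,K,T)
    print(n,"tcp px",np.round(proj(K,T),1))
    for r in np.nonzero(w)[0]:
        xs=np.nonzero(m[r])[0]; print(v0+r,u0+xs.min(),u0+xs.max(),end=" | ")
    print()
E
```

```text
[0.41124199 0.31230658 0.25821573] 10.325
scene tcp px [451.2 128.2]
128 443 446 | 129 442 457 | 130 441 458 | 131 440 459 | 132 440 460 | 133 440 460 | 134 440 460 | 135 441 460 | 136 441 460 | 137 442 459 | 138 443 459 | 139 445 458 | 140 445 457 | 141 445 452 | 142 445 451 | 143 445 451 | 144 445 450 | 145 445 450 | 146 444 450 | 147 444 450 | 148 444 449 | 149 444 449 | 150 443 448 | 151 443 448 | 152 443 448 | 153 443 448 | 154 443 447 | 155 443 447 | 156 443 446 | 157 444 445 | 
side tcp px [207.1  95.5]
96 211 213 | 97 211 215 | 98 200 216 | 99 199 217 | 100 198 217 | 101 197 217 | 102 197 217 | 103 197 217 | 104 197 217 | 105 198 216 | 106 198 215 | 107 199 214 | 108 200 212 | 109 202 212 | 110 206 212 | 111 207 212 | 112 207 212 | 113 207 213 | 114 208 213 | 115 208 213 | 116 208 213 | 117 208 214 | 118 209 214 | 119 209 214 | 120 209 215 | 121 209 215 | 122 210 215 | 123 210 215 | 124 211 215 | 125 211 215 | 126 212 214 | 127 213 214 |
```

Run:
```python
from h import *
p,K=shot("scene"); q,Kd=shot("side"); T=robot.sense()["tcp_pos"]
R=Ro.from_quat(robot.sense()["tcp_rot"]).as_matrix()
c,e=tri([ray(K,450.2,134.5),ray(Kd,207.1,103)]); t,e2=tri([ray(K,444.7,156.8),ray(Kd,213.4,126.8)])
print(c-T,e,t-T,e2,np.linalg.norm(c-t),"lean",(c-t)/np.linalg.norm(c-t)); print("tool axes",R.T@(t-T),R.T@(c-T))
for z in(12,74): print(proj(K,T-[0,0,z/1000]),proj(Kd,T-[0,0,z/1000]))
```

```text
[-0.00080292  0.0057682  -0.01110747] [np.float64(2.2781463854286074e-05), np.float64(2.2781463854190814e-05)] [-0.00020556  0.00452479 -0.07110521] [np.float64(0.0005202902127333053), np.float64(0.0005202902127332829)] 0.06001360047938936 lean [-0.00995384  0.0207189   0.99973579]
tool axes [ 0.00044045 -0.00461237  0.07109852] [-0.00012329 -0.00583664  0.01110005]
(np.float64(447.47894594544545), np.float64(134.99768458365324)) (np.float64(208.11543628244846), np.float64(104.80487721803522))
(np.float64(442.28307997769724), np.float64(158.04050463407106)) (np.float64(214.0123921158476), np.float64(128.83941443537157))
```

The pin hangs upright, with collar 11 mm and tip 71 mm below the TCP, as intended. I carry it to above the guide.

Emit:
{"method": "arm_command", "body": {"commands": [[10,25,-40,0],[28,75,-75,0],[46,125,-85,0],[66,175,-85,0],[86,225,-85,0]]}}

```text
clock: 11.15
tcp_pos: [0.5201, 0.0937, 0.3354]
tcp_rot: [0.998, 0.057, -0.001, 0.0]
ft_force: [0.9, 0.1, -1.7]
finger_gap: 0.283
gripper_force: 30.0
```

Emit:
{"method": "arm_command", "body": {"commands": [[20,50,0,0],[38,95,0,0],[52,130,0,0],[60,150,0,0],[60,158,0,0]]}}

```text
clock: 11.78
tcp_pos: [0.5976, -0.055, 0.3356]
tcp_rot: [0.998, 0.056, -0.001, -0.0]
ft_force: [-0.5, 0.8, -2.4]
finger_gap: 0.278
gripper_force: 30.0
```

Emit:
{"method": "arm_command", "body": {"commands": [[0,0,0,0],[0,0,0,0],[0,0,0,0],[0,0,0,0],[0,0,0,0]]}}

```text
clock: 12.4
tcp_pos: [0.5977, -0.0544, 0.3371]
tcp_rot: [0.998, 0.057, 0.0, 0.0]
ft_force: [0.0, -0.5, -2.4]
finger_gap: 0.281
gripper_force: 30.0
```

Run:
```python
from h import *
p,K=shot("scene"); q,Kd=shot("side"); S=robot.sense();T=S["tcp_pos"]; go([.6005,-.055,.34],.115+np.pi/2)
for n,im,KK in(("scene",p,K),("side",q,Kd)):
    print(n,"tcp/tip px",np.round(proj(KK,T),1),np.round(proj(KK,T-[0,0,.072]),1))
    try:
        m,w,u0,v0=shank(im,KK,T)
        for r in np.nonzero(w)[0]:
            xs=np.nonzero(m[r])[0]; print(v0+r,u0+xs.min(),u0+xs.max(),end=" | ")
    except Exception as e: print(e)
    print()
u,v=proj(K,T-[0,0,.06]);a,b=proj(Kd,T-[0,0,.06]);print(u,v,a,b)
f=lambda im,u,v: cv2.resize(cv2.getRectSubPix(im,(120,120),(float(u),float(v))),(400,400),interpolation=cv2.INTER_CUBIC)
cv2.imwrite("pics/s5.png",np.hstack([f(p,u,v),f(q,a,b)]))
```

```text
clock 12.5 tcp [ 0.5978 -0.0546  0.3371] yaw_y -1.457 z [ 0. -0. -1.] shift [ 2.7  0.7 -2.9] turn -0.0015044393602590134 q7 -1.5644664041392404 F [ 0.3 -0.1 -1.8]
scene tcp/tip px [265.2 147.9] [267.6 179.7]
194 210 234 | 195 210 235 | 196 210 235 | 197 210 235 | 198 210 235 | 199 210 235 | 200 210 234 | 201 210 234 | 202 210 234 | 203 210 234 | 204 210 234 | 205 210 233 | 206 210 231 | 207 212 230 | 
side tcp/tip px [379.4 158.6] [372.6 193.2]
209 344 347 | 210 341 348 | 211 341 349 | 212 341 349 | 213 341 350 | 214 341 351 | 215 341 351 | 216 340 352 | 217 340 353 | 218 340 353 | 
267.26205949426327 174.63116278891943 373.5998166343064 187.91369104701909
```

View pics/s5.png

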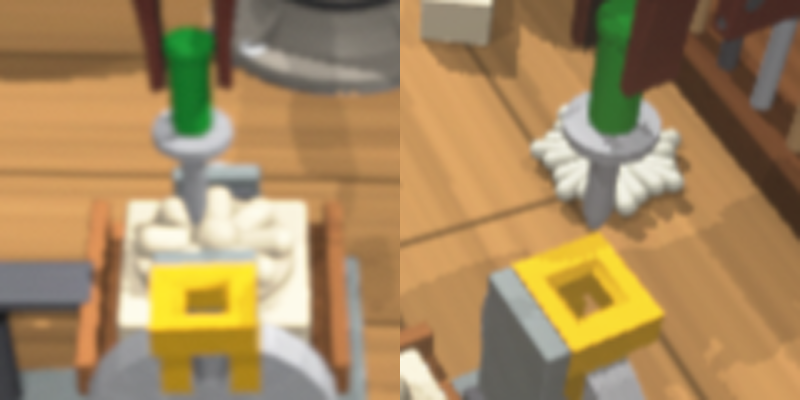

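Scene half: tip at (195,222), collar at (193,132), hole at (207,302). Side half: tip at (196,228), collar at (210,128), hole at (187,288). I triangulate the tip against the hole.

Run:
```python
from h import *
p,K=shot("scene"); q,Kd=shot("side"); S=robot.sense();T=S["tcp_pos"]
k=120/400
def sc(x,y): return 267.26+(x-199.5)*k,174.63+(y-199.5)*k
def sd(x,y): return 373.6+(x-199.5)*k,187.91+(y-199.5)*k
for n,a,b in(("tip",(195,222),(196,228)),("collar",(193,132),(210,128)),("hole",(207,302),(187,288))):
    x,e=tri([ray(K,*sc(*a)),ray(Kd,*sd(*b))]); print(n,x.round(4),np.round(e,4),(x-T).round(4))
    if n=="hole": print(onz(K,*sc(*a),.208),onz(Kd,*sd(*b),.208))
for KK,im in((K,p),(Kd,q)):
    s,c,m=[b for b in blobs(im,"yellow",150)][0]; print(s,c)
```

```text
tip [ 0.5971 -0.0577  0.2607] [0.0004 0.0004] [-0.0007 -0.0031 -0.0764]
collar [ 0.5962 -0.055   0.3222] [0.0006 0.0006] [-0.0015 -0.0003 -0.0148]
hole [ 0.6032 -0.0529  0.2069] [0.0012 0.0012] [ 0.0054  0.0017 -0.1302]
[ 0.6053407  -0.05367552  0.208     ] [ 0.6023403  -0.05239788  0.208     ]
[253, 195, 32, 37, 848] [268.5, 209.5]
[348, 199, 45, 35, 682] [370.3, 215.5]
```

Emit:
{"method": "arm_command", "body": {"commands": [[5,-1,10,0],[5,-1,25,0],[5,-1,38,0],[5,-1,48,0],[5,-1,56,0]]}}

```text
clock: 13.22
tcp_pos: [0.6024, -0.0531, 0.2802]
tcp_rot: [0.998, 0.057, -0.0, 0.0]
ft_force: [1.0, -0.9, -0.8]
finger_gap: 0.28
gripper_force: 30.0
```

Emit:
{"method": "arm_command", "body": {"commands": [[0,0,7,0],[0,0,13,0],[0,0,19,0],[0,0,25,0],[0,0,25,0]]}}

```text
clock: 13.85
tcp_pos: [0.6023, -0.0531, 0.2555]
tcp_rot: [0.998, 0.057, -0.0, 0.0]
ft_force: [-0.5, -0.4, -2.1]
finger_gap: 0.283
gripper_force: 30.0
```

There is no contact force down to the disc's height, so I continue slowly.

Emit:
{"method": "arm_command", "body": {"commands": [[0,0,7,0],[0,0,13,0],[0,0,19,0],[0,0,24,0],[0,0,27,0]]}}

```text
clock: 14.48
tcp_pos: [0.6027, -0.0532, 0.2288]
tcp_rot: [0.998, 0.057, -0.0, 0.0]
ft_force: [-0.2, -1.9, 8.8]
finger_gap: 0.283
gripper_force: 30.0
```

The collar is seated (8.8 N up at the expected height). I release and rise.

Emit:
{"method": "arm_command", "body": {"commands": [[0,0,0,0],[0,0,0,0],[0,0,0,0],[0,0,0,0],[0,0,0,0]], "hand": 0}}

```text
clock: 15.1
tcp_pos: [0.6026, -0.0531, 0.2291]
tcp_rot: [0.998, 0.057, 0.0, 0.0]
ft_force: [0.9, 0.1, 0.4]
finger_gap: 0.813
gripper_force: 0.0
```

Emit:
{"method": "arm_command", "body": {"commands": [[0,0,0,0],[0,0,-15,0],[0,0,-45,0],[0,0,-90,0],[0,0,-140,0]]}}

```text
clock: 15.72
tcp_pos: [0.6023, -0.053, 0.3713]
tcp_rot: [0.998, 0.057, 0.0, 0.0]
ft_force: [1.8, -0.4, 0.2]
finger_gap: 1.0
gripper_force: 0.0
```

Emit:
{"method": "arm_command", "body": {"commands": [[0,0,0,0],[0,0,0,0],[0,0,0,0],[0,0,0,0],[0,0,0,0]]}}

```text
clock: 16.35
tcp_pos: [0.6024, -0.0531, 0.3684]
tcp_rot: [0.998, 0.057, -0.001, -0.0]
ft_force: [0.3, -0.3, 0.1]
finger_gap: 1.001
gripper_force: 0.0
```

Run:
```python
from h import *
p,K=shot("scene"); q,Kd=shot("side")
a=[b for b in blobs(p,"green",60) if abs(b[1][0]-270)<40 and abs(b[1][1]-190)<60]; d=[b for b in blobs(q,"green",60) if abs(b[1][0]-372)<40]
print([b[:2] for b in a],[b[:2] for b in d])
if a and d: print(tri([ray(K,*a[0][1]),ray(Kd,*d[0][1])]))
print([b[:2] for b in blobs(p,"red",200)])
s=robot.sense(); print(s["clock"],s["tcp_pos"],s["finger_gap"],s["gripper_force"],s["ft_force"],np.abs(s["qd"]).max())
```

```text
[([261, 174, 13, 29, 273], [268.0, 187.9])] [([365, 184, 18, 31, 370], [372.6, 197.9])]
(array([ 0.60182147, -0.05336103,  0.24976299]), [np.float64(0.0012910978610097923), np.float64(0.00129109786100988)])
[([185, 181, 17, 41, 446], [193.1, 201.2])]
16.45 [ 0.60255709 -0.05309502  0.36873963] 0.9961454428451961 0.0 [-0.98261895  0.60958504  1.04224811] 0.003526015365226381
```

The green centroid is 95 mm above the tip, which puts the tip 58 mm below the guide's top. The pin is home, the bar is unmoved at level, and the arm is clear.

```bash
python3 -c "
from rig import robot
print(robot.finish_job())"
```

```text
the job is handed in; nothing more can be done
None
```

I handed the job in at about 16.5 s: the cradle is level, the green pin is fully home in the guide (tip about 58 mm below its top), and the gripper has let go and is clear; the judging result was not shown.

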